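# Unlatch the tablet crusher and hold its lever raised

## Robot

A 6-joint arm with a two-finger parallel gripper is mounted at the origin on the work surface. World frame = base frame: x ahead of the robot, y to its left, z up, the work surface at z = 0. Lengths are in mm, angles in rad, forces in N, time in s.
With the tool pointing down it reaches from about 350 to 975 mm from the base axis. Payload 7.1 kg.
Tool frame: the origin (TCP) lies at the very end of the fingers, on their centre line; the grasp point (between the pads) lies 19 mm behind it (ctrl.tcp_to_grasp is the distance from the TCP to the grasp point, in mm); z points along the fingers, x is the direction in which the jaws open and shut, and the axes are right-handed (so a half turn about z gives the same grasp; the last joint's range is limited). The gripper opens to 88 mm and grips with 3 to 60 N. Pads are 20 mm wide; open, the fingers measure 115 mm over their backs; the gripper's body (75 mm by 178 mm) begins 61 mm behind the grasp point.
Start: joints at [1.323, 0.423, 1.63, -0, 1.089, -0.019], TCP at [141.724, 608.703, 222.675] pointing down, gripper open.
Joint ranges: [-3, 3], [-0.9, 2.11], [0.09, 2.58], [-1.31, 4.45], [0.11, 2.69], [-2.54, 2.54]. Speed limits (rad/s): [2.39, 2.39, 3.01, 3.14, 3.14, 3.14].

## Interface

Orientations are given as a rotation vector (axis times angle).
In Python, from workcell import get_obs, viewer, ctrl, masks_of gives the robot as it stands. The module is installed in compiled form; this text tells all that it offers.
- The arm moves only by the shell command python3 -m inch 'ROWS'. ROWS is JSON, a list of rows, each an object of numbers: "tx", "ty", "tz": the shift along the tool's x, y, z in cm; "ax", "ay", "az": the turn, a rotation vector about the tool's x, y, z in degrees; "jaw": the opening, from 0 (shut) to 1 (fully open). In form: [{"tx": .., "ty": .., "tz": .., "ax": .., "ay": .., "az": .., "jaw": ..}, ...]. A call has 1 to 12 rows; each row shifts and turns the commanded pose from where the row before left it, along the tool's axes as they then stand; what a row does not reach is not made up. A row lasts 1/8 s, in which the tool goes at most 62.5 mm and 10.7 degrees, less where a joint would pass 70% of its speed; a pose out of reach is approached as far as the arm can. A call is refused whole if a number of a shift passes 6.25 or a number of a turn 10.7, either way. A call with a gripper value outside its range is refused whole. The fingers move at their own pace and stop on an object; the grip force is fixed at half the most. Time passes only in rows, so rows that do not move let the fingers close. It gives the time, the measured TCP pose, the force and the opening at its end, in the units of the state.
- get_obs(): the state, without advancing time (a new reading comes with each control period).
- viewer.get_image(name): name is "scene" or "top"; returns (picture, depth): 480x640x3 uint8, red, green, blue; 480x640 float32, mm along the optical axis (not along the pixel's ray), 0 where there is no reading.
- viewer.get_calibration(name): a dict with "fx", "fy", "cx", "cy" (pixels), "rvec" (rotation vector, rad) and "tvec" (3), from world to camera coordinates, as OpenCV has them. Camera axes: x right, y down, z forward; pixel columns grow to the right and rows downward; lengths in mm; the calibration is good to about 2 mm. A picture is of the moment at which its call begins. get_calibration takes no time and is no camera call.
- ctrl.close_job(): hands the job in, once; it reports no verdict.
Trained networks look in the newest picture that a camera, given by its name, has taken for a name from the list of things; names that differ only in an ending like _2 or _b are one class to them, and where a whole thing is asked for, a point or a joint stands for the part that bears it (a point fixed in the world has none). Each returns a list of dicts, best first, with "score" (0 to 1); they miss things now and then, are a little off and sometimes report something else, mostly with a low value. They report only what shows in the picture. A call takes as long as a camera call.
- masks_of(camera, thing): "pixels" (480x640 bool, what is visible of it) and "location" ([column, row] in pixels, amid what is visible of it).
The state is a dict: "t": time; "qpos": joint angles; "qvel": joint speeds; "joint_torque": joint torques, N m; "ee_pos": TCP position; "orientation": TCP orientation; "ft_force": force on the tool from outside, world axes, zero at the start; "moment": the same for the moment, N m; "width": finger opening in mm.
Only numpy, scipy, OpenCV 4.12 (cv2) and the standard library are available. Lean on these libraries where they do the work, as an engineer would, in place of code of your own. Each camera call takes 0.05 s, during which the arm holds its last target. There are 200 camera calls.

## Task

The tablet crusher's lever is locked down on its stud by a spring bolt. Draw the bolt's pull knob, on the side of the lever, straight out until it lets go of the stud, lift the lever off the stud to about 35 degrees, and finish while still holding it up there, at rest, so that a pouch can be laid under the press. Leave the tub, pill bottle and dosing cup where they stand.

Things in the scene. Friction and masses are not known exactly. Their poses are not given: they have to be found in the camera images.
- crusher: Tablet crusher screwed to the cart top. Beige base 300 x 96 x 18 mm; walls 56 mm high round its rear half, hinge cheeks 95 mm high. Origin: centre of its underside, on the work surface. z up; x runs lengthwise from the lever's grip towards the hinge; y points to the side where the pull knob sticks out. Its x lies within 0.6 rad of the robot's x.
- knob (a point): Centre of the bolt's pull knob: ribbed dark steel cylinder 22 mm thick, 28 mm long, axis along the crusher's y, on a 10 mm stem. Latched, it lies at x -85, y +52, z +75 mm in the crusher's frame; its inner end is 20 mm off the lever's side. Free all round (base deck below at 18 mm). Moves out with the bolt and round the hinge pin (200 mm away) with the lever, which can be lifted by it.
- stud (a point): Centre of the stud's 25 mm ball-shaped head on the fixed base, at x -85, y 0, z +84 mm in the crusher's frame, hidden inside the lever when that is down. It stands on a pillar 36 x 40 mm, 63 mm high.
- hinge_pin (a point): Middle of the lever's hinge pin, fixed in the base: x +115, y 0, z +75 mm in the crusher's frame. The pin lies along the crusher's y; the knob is level with it when the lever is down.
- grip_end (a point): Free end of the lever's grip, on its axis: 334 mm from the hinge pin, 79 mm above the work surface when the lever is down. The lever is a dark upside-down steel channel, 36 mm wide, 30 mm high, its top 96 mm above the surface, along the crusher's mid-plane; the black rubber grip is 30 mm thick and covers its last 112 mm.
- lever (a joint): Angle of the lever: 0 down on the stud; grows as the grip end rises, turning about the crusher's +y; stop at 1.3 rad. It does not stay up by itself: let go, it falls back. It weighs about 0.4 kg and takes 3 to 5 N at the knob to lift.
- latch (a joint): How far the bolt is drawn out along the crusher's +y, relative to the lever (m): 0 sprung in, 0.012 at its stop. The spring pulls back with 8 N at 0 and 13.5 N at the stop. Below about 7 mm the bolt is hooked under the stud's head and the lever cannot rise; from 8 mm it is clear. Once the lever is 15 mm up at the knob the bolt may spring back.
- tub_center (a point): Bystander: centre of a closed teal food tub with a white lid, 91 mm across, 59 mm tall, on the side of the crusher away from the knob. Leave it alone.
- pill_bottle_center (a point): Bystander: centre of a brown pill bottle with white cap, 40 mm across, 78 mm tall, on the side away from the knob, near the hinge. Leave it alone.
- dose_cup_center (a point): Bystander: centre of a white dosing cup, 42 mm across, 34 mm tall, on the knob's side of the crusher, beside the crushing well. Leave it alone.

How it is judged (in metres and radians):
On the way, in this order (a step that is already met when the one before it is completed fails the run):
1. the bolt is drawn out from under the stud's head while the lever is still down (value of joint latch above 0.005 m and value of joint lever below 0.06 rad), for 0.02 s.
2. the lever is lifted off the stud (value of joint lever above 0.15 rad), for 0.1 s.
At the end, for the whole second after the job is handed in: The gripper's fingers hold the lever (touching it or its knob) at rest between 25 and 45 degrees (0.44 to 0.79 rad) above its locked position, and the tub, pill bottle and dosing cup are within 20 mm of where they stood (value of joint lever between 0.44 and 0.79 rad and velocity of joint lever between -0.08 and 0.08 rad/s and contact force between the fingers and lever above 0.5 N and distance of each of tub_center, pill_bottle_center, dose_cup_center from where it was at the start of the episode below 0.02 m); the arm keeps its last pose, push and grip.
It fails at once if the tub, the pill bottle or the dosing cup is pushed away or knocked over (distance of any of tub_center, pill_bottle_center, dose_cup_center from where it was at the start of the episode above 0.02 m or angle between any of tub_center, pill_bottle_center, dose_cup_center's own z axis and vertical above 0.5 rad).
It also fails if it takes over 32 s, if anything falls off the work surface, if the arm or the gripper's body presses on something with over 40 N, if the wrist force passes 120 N, or if a joint passes its speed limit or range.

## Working session

There is one attempt and no reset: what is moved stays moved. The work goes in short steps, Python scripts to look and compute and a shell command to move; the robot and the scene stay as the last step left them, time stands still between calls to the robot, and variables do not carry over. Pictures are saved under pics/ and viewed, about 8 in all and at most 12, crops included, and the job is handed in when it is done.

```bash
mkdir -p pics; cat > h.py <<'E'
import numpy as np, cv2
from scipy.spatial.transform import Rotation as R
from workcell import get_obs, viewer, ctrl, masks_of
def cal(n):
    c=viewer.get_calibration(n); return c,R.from_rotvec(np.ravel(c["rvec"])).as_matrix(),np.ravel(c["tvec"])
def cloud(n,d,m):
    c,Rm,t=cal(n); v,u=np.nonzero(m&(d>0)); z=d[v,u]
    return (np.c_[(u-c["cx"])/c["fx"]*z,(v-c["cy"])/c["fy"]*z,z]-t)@Rm
E
python3 - <<'E'
from h import *
for n in("scene","top"):
    im,d=viewer.get_image(n); cv2.imwrite(f"pics/{n}0.png",im[...,::-1]); np.save(f"{n}0.npy",d)
    for th in("knob","lever","crusher","grip_end","dose_cup_center","tub_center","pill_bottle_center"):
        r=masks_of(n,th)
        for q in r[:2]:
            p=cloud(n,d,q["pixels"]); 
            print(n,th,round(q["score"],2),np.round(q["location"]),q["pixels"].sum(),np.round(np.median(p,0)),np.round(np.percentile(p,[3,97],axis=0)).tolist() if len(p) else'')
o=get_obs();print(o["t"],o["ee_pos"],o["orientation"],o["width"])
E
```

```text
scene knob 0.72 [361. 211.] 187 [506. 158.  81.] [[432.0, 141.0, 0.0], [514.0, 176.0, 87.0]]
scene lever 0.81 [352. 247.] 3833 [615. 150.  95.] [[426.0, 61.0, 38.0], [721.0, 214.0, 98.0]]
scene crusher 0.75 [358. 268.] 8457 [643. 153.  55.] [[451.0, 61.0, 7.0], [744.0, 241.0, 97.0]]
scene dose_cup_center 0.9 [446. 281.] 507 [626. 330.  21.] [[611.0, 311.0, 0.0], [649.0, 349.0, 35.0]]
scene tub_center 0.61 [269. 265.] 1925 [630.  -2.  58.] [[578.0, -42.0, 7.0], [657.0, 34.0, 61.0]]
scene tub_center 0.61 [359. 269.] 8254 [644. 153.  56.] [[453.0, 63.0, 12.0], [744.0, 239.0, 97.0]]
scene pill_bottle_center 0.88 [310. 307.] 849 [727.  73.  55.] [[703.0, 55.0, 8.0], [735.0, 90.0, 79.0]]
top knob 0.8 [271. 304.] 356 [502. 153.  83.] [[489.0, 136.0, 47.0], [513.0, 169.0, 86.0]]
top lever 0.87 [284. 261.] 6815 [562. 137.  94.] [[417.0, 56.0, 38.0], [713.0, 207.0, 97.0]]
top crusher 0.96 [282. 259.] 12680 [580. 141.  78.] [[429.0, 57.0, 15.0], [720.0, 227.0, 96.0]]
top grip_end 0.78 [284. 262.] 6529 [563. 137.  94.] [[417.0, 56.0, 39.0], [713.0, 207.0, 97.0]]
top dose_cup_center 0.7 [168. 226.] 620 [633. 333.  17.] [[613.0, 309.0, 1.0], [649.0, 345.0, 34.0]]
top tub_center 0.94 [381. 228.] 2681 [615.  -4.  58.] [[576.0, -44.0, 55.0], [655.0, 34.0, 60.0]]
top pill_bottle_center 0.88 [326. 168.] 779 [706.  71.  76.] [[696.0, 55.0, 11.0], [730.0, 89.0, 79.0]]
0.8 [141.72572674 608.70624717 222.6870391 ] [-2.46048309e+00 -1.95333230e+00 -3.48419947e-06] 87.6045858569278
```

```bash
python3 - <<'E'
from h import *
from scipy.optimize import minimize_scalar
# lever top plane points -> axis, both cameras
im,d=viewer.get_image("top"); q=masks_of("top","lever")[0]["pixels"]; p=cloud("top",d,q)
t=p[(p[:,2]>90)&(p[:,2]<101)]
(cx,cy),(w,h),a=cv2.minAreaRect(t[:,:2].astype(np.float32)); print("rect",cx,cy,w,h,a)
vx,vy,x0,y0=cv2.fitLine(t[:,:2].astype(np.float32),cv2.DIST_HUBER,0,.01,.01).ravel()
if vx<0: vx,vy=-vx,-vy
yaw=np.arctan2(vy,vx); print("yaw",yaw,x0,y0)
ex=np.array([vx,vy]);ey=np.array([-vy,vx])
print("lateral range",np.percentile((t[:,:2]-[x0,y0])@ey,[2,50,98]))
k=cloud("top",d,masks_of("top","knob")[0]["pixels"]); k=k[k[:,2]>70]
print("knob along/lat",[(np.round(np.percentile((k[:,:2]-[x0,y0])@e,[3,50,97]),1)).tolist() for e in(ex,ey)],"ztop",np.percentile(k[:,2],95))
al=(k[:,:2]-[x0,y0])@ex
s=(np.percentile(al,3)+np.percentile(al,97))/2
K=np.array([x0,y0])+s*ex+52*ey; print("knob",K,"lever min along from knob",np.percentile((p[:,:2]-[x0,y0])@ex-s,[.5,99.5]))
H=K-52*ey+200*ex; print("hinge",H)
# target orientation: z down, tool x along +-ex
for sg in(1,-1):
    X=np.r_[sg*ex,0];Z=np.array([0,0,-1.]);Rt=np.c_[X,np.cross(Z,X),Z]
    o=get_obs();Rc=R.from_rotvec(o["orientation"]).as_matrix()
    print(sg,"turn deg",np.degrees(R.from_matrix(Rc.T@Rt).as_rotvec()),"j6",o["qpos"])
    print("Rc",Rc.round(3).tolist())
E
```

```text
rect 565.2913818359375 131.28317260742188 357.67169189453125 35.96874237060547 26.294279098510742
yaw 0.45810893 565.3271 131.38216
lateral range [-16.94516865  -0.02563645  16.77029944]
knob along/lat [[-56.6, -47.1, -37.0], [28.5, 48.4, 63.4]] ztop 85.81310522081417
knob [500.37324331 157.33179608] lever min along from knob [-129.8863496   222.04408696]
hinge [702.74848554 199.14404431]
1 turn deg [-1.71474813e-04  3.95405933e-03  5.06440107e+01] j6 [ 1.32300678e+00  4.23123999e-01  1.62991066e+00  3.39209996e-05
  1.08861771e+00 -1.90225704e-02]
Rc [[0.227, 0.974, -0.0], [0.974, -0.227, -0.0], [-0.0, -0.0, -1.0]]
-1 turn deg [-4.77877756e-03 -2.07240185e-04 -1.29355989e+02] j6 [ 1.32300678e+00  4.23123999e-01  1.62991066e+00  3.39209996e-05
  1.08861771e+00 -1.90225704e-02]
Rc [[0.227, 0.974, -0.0], [0.974, -0.227, -0.0], [-0.0, -0.0, -1.0]]
```

View pics/top0.png

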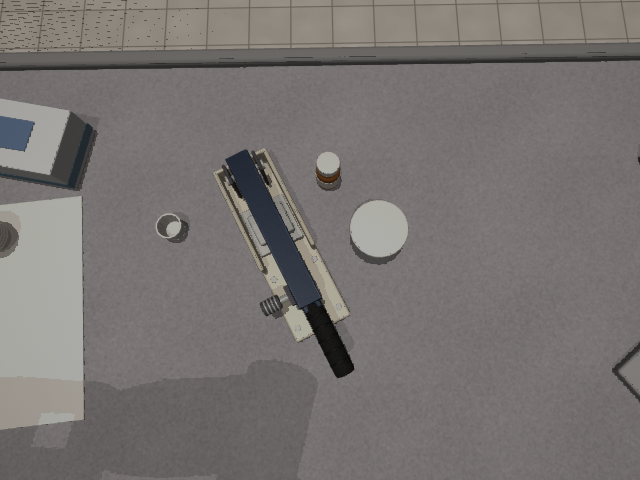

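```bash
python3 -m inch '[{"az":10.13},{"az":10.13},{"az":10.13},{"az":10.13},{"az":10.13}]'; python3 -m inch '[{"tx":1.02,"ty":4.7,"tz":0.69},{"tx":1.02,"ty":4.7,"tz":0.69},{"tx":1.02,"ty":4.7,"tz":0.69},{"tx":1.02,"ty":4.7,"tz":0.69},{"tx":1.02,"ty":4.7,"tz":0.69},{"tx":1.02,"ty":4.7,"tz":0.69},{"tx":1.02,"ty":4.7,"tz":0.69},{"tx":1.02,"ty":4.7,"tz":0.69},{"tx":1.02,"ty":4.7,"tz":0.69},{"tx":1.02,"ty":4.7,"tz":0.69},{"tx":1.02,"ty":4.7,"tz":0.69},{"tx":1.02,"ty":4.6,"tz":0.69}]'; python3 -m inch '[{},{}]'
python3 - <<'E'
from h import *
o=get_obs();Rc=R.from_rotvec(o["orientation"]).as_matrix();print(Rc.round(3).tolist(),o["qpos"])
print("to knob, tool axes",Rc.T@(np.array([500.4,157.3,56])-o["ee_pos"]))
E
```

```text
[[0.227, 0.974, -0.0], [0.974, -0.227, -0.0], [-0.0, -0.0, -1.0]] [ 1.32300678e+00  4.23123999e-01  1.62991066e+00  3.39209996e-05
  1.08861771e+00 -1.90225704e-02]
to knob, tool axes [-358.2720195   451.72329316  166.66296812]$[0]: bad value
$[0]: bad value
$[0]: bad value
```

```bash
python3 -m inch '[{"tx":0,"ty":0,"tz":0,"ax":0,"ay":0,"az":10.13,"jaw":1},{"tx":0,"ty":0,"tz":0,"ax":0,"ay":0,"az":10.13,"jaw":1},{"tx":0,"ty":0,"tz":0,"ax":0,"ay":0,"az":10.13,"jaw":1},{"tx":0,"ty":0,"tz":0,"ax":0,"ay":0,"az":10.13,"jaw":1},{"tx":0,"ty":0,"tz":0,"ax":0,"ay":0,"az":10.13,"jaw":1}]'
```

```text
t: 1.58
ee_pos: [141.7, 608.7, 222.7]
orientation: [-3.062, -0.704, 0.0]
ft_force: [-0.2, -0.0, -1.0]
width: 87.6
```

```bash
python3 -m inch '[{"tx":1.02,"ty":4.7,"tz":0.69,"ax":0,"ay":0,"az":0,"jaw":1},{"tx":1.02,"ty":4.7,"tz":0.69,"ax":0,"ay":0,"az":0,"jaw":1},{"tx":1.02,"ty":4.7,"tz":0.69,"ax":0,"ay":0,"az":0,"jaw":1},{"tx":1.02,"ty":4.7,"tz":0.69,"ax":0,"ay":0,"az":0,"jaw":1},{"tx":1.02,"ty":4.7,"tz":0.69,"ax":0,"ay":0,"az":0,"jaw":1},{"tx":1.02,"ty":4.7,"tz":0.69,"ax":0,"ay":0,"az":0,"jaw":1},{"tx":1.02,"ty":4.7,"tz":0.69,"ax":0,"ay":0,"az":0,"jaw":1},{"tx":1.02,"ty":4.7,"tz":0.69,"ax":0,"ay":0,"az":0,"jaw":1},{"tx":1.02,"ty":4.7,"tz":0.69,"ax":0,"ay":0,"az":0,"jaw":1},{"tx":1.02,"ty":4.7,"tz":0.69,"ax":0,"ay":0,"az":0,"jaw":1},{"tx":1.02,"ty":4.7,"tz":0.69,"ax":0,"ay":0,"az":0,"jaw":1},{"tx":0,"ty":0,"tz":0,"ax":0,"ay":0,"az":0,"jaw":1}]'
python3 - <<'E'
from h import *
im,d=viewer.get_image("top"); cv2.imwrite("pics/t1.png",cv2.resize(im[200:400,150:420,::-1],None,fx=2.5,fy=2.5))
im,d=viewer.get_image("scene"); cv2.imwrite("pics/s1.png",im[...,::-1])
o=get_obs();Rc=R.from_rotvec(o["orientation"]).as_matrix();print(o["t"],Rc.round(3).tolist(),o["qpos"],o["ft_force"])
print("to knob, tool axes",Rc.T@(np.array([500.4,157.3,56])-o["ee_pos"]))
E
```

```text
t: 3.08
ee_pos: [472.4, 192.6, 146.5]
orientation: [3.061, 0.707, 0.0]
ft_force: [-0.5, -0.0, -0.2]
width: 87.6
3.175 [[0.898, 0.441, -0.0], [0.441, -0.898, 0.0], [-0.0, -0.0, -1.0]] [ 3.68168691e-01  3.64779626e-01  1.93904455e+00  3.46961065e-04
  8.38071539e-01 -8.85478272e-02] [ 0.02406816 -0.150376   -0.19119193]
to knob, tool axes [10.1678218  46.41966168 90.7374654 ]
```

View pics/s1.png

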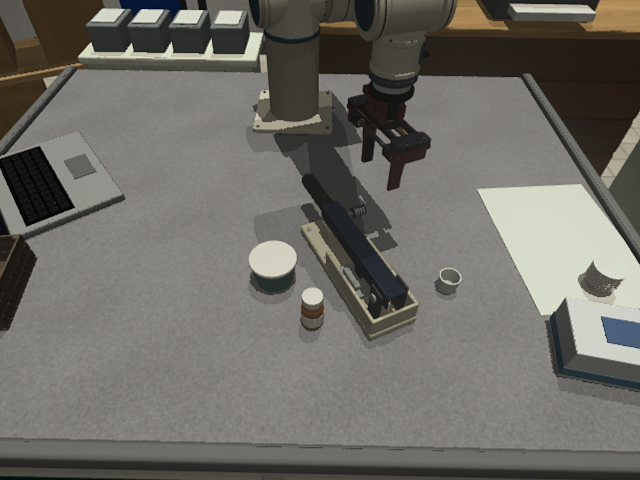

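```bash
python3 -m inch '[{"tx":0.5,"ty":2.3,"tz":0,"ax":0,"ay":0,"az":0,"jaw":1},{"tx":0.5,"ty":2.25,"tz":0,"ax":0,"ay":0,"az":0,"jaw":1},{"tx":0,"ty":0,"tz":3,"ax":0,"ay":0,"az":0,"jaw":1},{"tx":0,"ty":0,"tz":3,"ax":0,"ay":0,"az":0,"jaw":1},{"tx":0,"ty":0,"tz":3,"ax":0,"ay":0,"az":0,"jaw":0.7},{"tx":0,"ty":0,"tz":0,"ax":0,"ay":0,"az":0,"jaw":0.5}]'
python3 - <<'E'
from h import *
im,d=viewer.get_image("top"); cv2.imwrite("pics/t2.png",cv2.resize(im[200:400,150:420,::-1],None,fx=2.5,fy=2.5))
im,d=viewer.get_image("scene"); cv2.imwrite("pics/s2.png",cv2.resize(im[80:300,250:500,::-1],None,fx=2.5,fy=2.5))
o=get_obs();Rc=R.from_rotvec(o["orientation"]).as_matrix();print(o["t"],o["width"],o["ft_force"])
print("to knob, tool axes",Rc.T@(np.array([500.4,157.3,56])-o["ee_pos"]))
E
```

```text
t: 3.92
ee_pos: [497.8, 159.0, 55.4]
orientation: [3.059, 0.716, -0.007]
ft_force: [0.1, -0.2, 0.5]
width: 71.1
4.025 63.448540768594036 [0.14940076 0.54675519 0.54164551]
to knob, tool axes [-0.35714336  1.92899363  1.41687494]
```

View pics/s2.png

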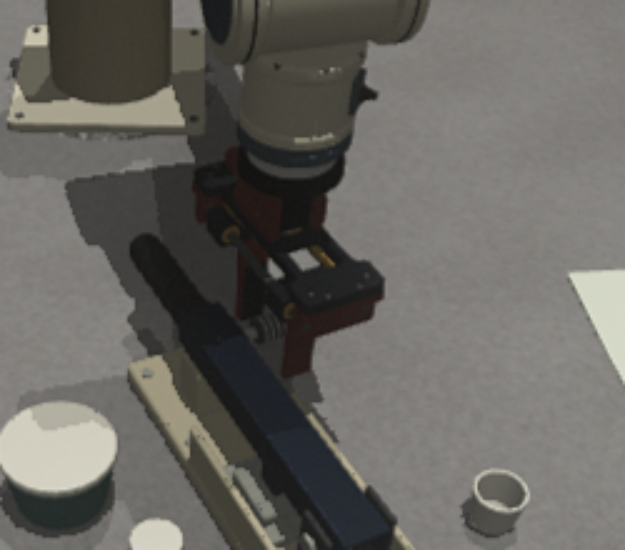

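The picture shows the fingers either side of the ribbed knob (crop pixel 268,325) and clear of the lever. I'm closing the gripper now.

```bash
python3 -m inch '[{"tx":0,"ty":0,"tz":0,"ax":0,"ay":0,"az":0,"jaw":0},{"tx":0,"ty":0,"tz":0,"ax":0,"ay":0,"az":0,"jaw":0},{"tx":0,"ty":0,"tz":0,"ax":0,"ay":0,"az":0,"jaw":0},{"tx":0,"ty":0,"tz":0,"ax":0,"ay":0,"az":0,"jaw":0},{"tx":0,"ty":0,"tz":0,"ax":0,"ay":0,"az":0,"jaw":0},{"tx":0,"ty":0,"tz":0,"ax":0,"ay":0,"az":0,"jaw":0},{"tx":0,"ty":0,"tz":0,"ax":0,"ay":0,"az":0,"jaw":0},{"tx":0,"ty":0,"tz":0,"ax":0,"ay":0,"az":0,"jaw":0}]'
```

```text
t: 5.03
ee_pos: [499.4, 157.9, 56.8]
orientation: [3.059, 0.713, -0.002]
ft_force: [-3.3, -3.4, 5.6]
width: 21.2
```

```bash
python3 -m inch '[{"tx":0,"ty":-0.3,"tz":0,"ax":0,"ay":0,"az":0,"jaw":0},{"tx":0,"ty":-0.3,"tz":0,"ax":0,"ay":0,"az":0,"jaw":0},{"tx":0,"ty":-0.3,"tz":0,"ax":0,"ay":0,"az":0,"jaw":0},{"tx":0,"ty":-0.2,"tz":0,"ax":0,"ay":0,"az":0,"jaw":0},{"tx":0,"ty":0,"tz":0,"ax":0,"ay":0,"az":0,"jaw":0},{"tx":0,"ty":0,"tz":0,"ax":0,"ay":0,"az":0,"jaw":0}]'
python3 - <<'E'
from h import *
im,d=viewer.get_image("top"); cv2.imwrite("pics/t3.png",cv2.resize(im[200:400,150:420,::-1],None,fx=2.5,fy=2.5))
im,d=viewer.get_image("scene"); cv2.imwrite("pics/s3.png",cv2.resize(im[150:270,290:410,::-1],None,fx=5,fy=5,interpolation=cv2.INTER_CUBIC))
for n in("top","scene"):
    r=masks_of(n,"knob");print(n,[(q["score"],q["location"],q["pixels"].sum()) for q in r[:1]])
o=get_obs();Rc=R.from_rotvec(o["orientation"]).as_matrix();print(o["t"],o["width"],"F tool",Rc.T@o["ft_force"])
print("to start knob, tool axes",Rc.T@(np.array([500.4,157.3,56])-o["ee_pos"]))
E
```

```text
t: 5.78
ee_pos: [495.3, 166.3, 56.8]
orientation: [3.057, 0.714, -0.001]
ft_force: [0.6, -12.3, 4.8]
width: 21.3
top [(0.25, [291.8, 259.4], np.int64(5434))]
scene [(0.45, [358.7, 214.1], np.int64(89))]
5.975 21.310308147096375 F tool [-4.84081573 11.38166641 -4.98167137]
to start knob, tool axes [ 0.5302804  10.24563257  0.87238128]
```

View pics/s3.png

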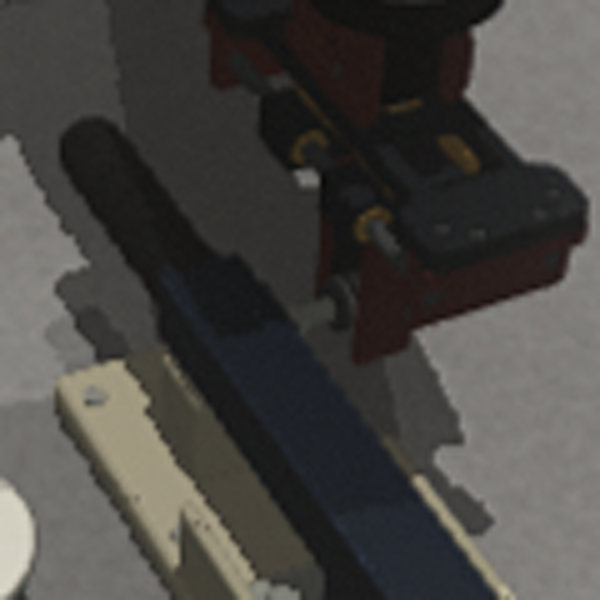

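```bash
python3 -m inch '[{"tx":0,"ty":-0.15,"tz":0,"ax":0,"ay":0,"az":0,"jaw":0},{"tx":0,"ty":0,"tz":0,"ax":0,"ay":0,"az":0,"jaw":0},{"tx":-0.06,"ty":0,"tz":-0.87,"ax":0,"ay":-2.5,"az":0,"jaw":0},{"tx":-0.06,"ty":0,"tz":-0.87,"ax":0,"ay":-2.5,"az":0,"jaw":0},{"tx":-0.06,"ty":0,"tz":-0.87,"ax":0,"ay":-2.5,"az":0,"jaw":0},{"tx":-0.06,"ty":0,"tz":-0.87,"ax":0,"ay":-2.5,"az":0,"jaw":0},{"tx":-0.06,"ty":0,"tz":-0.87,"ax":0,"ay":-2.5,"az":0,"jaw":0},{"tx":0,"ty":0,"tz":0,"ax":0,"ay":0,"az":0,"jaw":0}]'
python3 - <<'E'
from h import *
im,d=viewer.get_image("scene"); cv2.imwrite("pics/s4.png",cv2.resize(im[100:300,250:450,::-1],None,fx=3,fy=3))
q=masks_of("scene","lever")[0]; p=cloud("scene",d,q["pixels"])
y=.4581;s=(p[:,:2]-[702.7,199.1])@[np.cos(y),np.sin(y)]
for a in(-300,-250,-150,-100,-50):
    m=abs(s-a)<8; print(a,m.sum(),np.percentile(p[m,2],90) if m.sum() else '')
o=get_obs();Rc=R.from_rotvec(o["orientation"]).as_matrix();print(o["t"],o["width"],"F tool",Rc.T@o["ft_force"],o["ee_pos"],o["qpos"],Rc.round(3).tolist())
E
```

```text
t: 6.98
ee_pos: [495.5, 167.2, 99.9]
orientation: [2.99, 0.698, -0.331]
ft_force: [2.5, -12.9, -3.1]
width: 21.5
-300 103 159.8270107188482
-250 100 149.15228351164458
-150 187 130.33505443752617
-100 293 119.45577587774251
-50 217 108.92663981162357
7.075 21.34117626967525 F tool [-3.13076206 13.1528306   3.13281924] [495.49360802 167.21573623  99.64901616] [ 0.32235385  0.5475806   1.78696424 -0.03881165  1.02505629 -0.11287637] [[0.875, 0.443, -0.194], [0.432, -0.896, -0.1], [-0.218, 0.003, -0.976]]
```

View pics/s4.png

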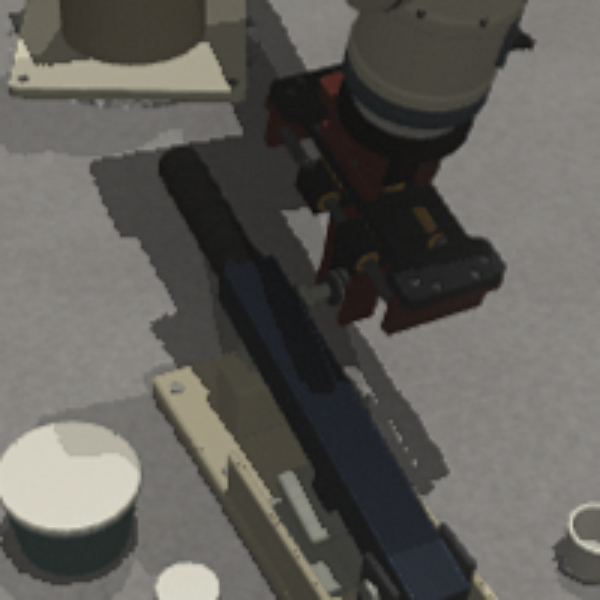

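The lever is up about 12° and the knob is still held. I'll keep following the arc.

```bash
python3 -m inch '[{"tx":-0.06,"ty":0,"tz":-0.87,"ax":0,"ay":-2.5,"az":0,"jaw":0},{"tx":-0.06,"ty":0,"tz":-0.87,"ax":0,"ay":-2.5,"az":0,"jaw":0},{"tx":-0.06,"ty":0,"tz":-0.87,"ax":0,"ay":-2.5,"az":0,"jaw":0},{"tx":-0.06,"ty":0,"tz":-0.87,"ax":0,"ay":-2.5,"az":0,"jaw":0},{"tx":-0.06,"ty":0,"tz":-0.87,"ax":0,"ay":-2.5,"az":0,"jaw":0},{"tx":-0.06,"ty":0,"tz":-0.87,"ax":0,"ay":-2.5,"az":0,"jaw":0},{"tx":-0.06,"ty":0,"tz":-0.87,"ax":0,"ay":-2.5,"az":0,"jaw":0},{"tx":-0.06,"ty":0,"tz":-0.87,"ax":0,"ay":-2.5,"az":0,"jaw":0},{"tx":-0.06,"ty":0,"tz":-0.87,"ax":0,"ay":-2.5,"az":0,"jaw":0},{"tx":0,"ty":0,"tz":0,"ax":0,"ay":0,"az":0,"jaw":0},{"tx":0,"ty":0,"tz":0,"ax":0,"ay":0,"az":0,"jaw":0},{"tx":0,"ty":0,"tz":0,"ax":0,"ay":0,"az":0,"jaw":0}]'
python3 - <<'E'
from h import *
for n in("scene","top"):
    im,d=viewer.get_image(n)
    if n=="scene":cv2.imwrite("pics/s5.png",cv2.resize(im[50:350,200:500,::-1],None,fx=2,fy=2))
    p=cloud(n,d,masks_of(n,"lever")[0]["pixels"])
    y=.4581;s=(p[:,:2]-[702.7,199.1])@[np.cos(y),np.sin(y)]
    z=[]
    for a in(-250,-200,-150,-100,-50):
        m=abs(s-a)<8; z.append(np.percentile(p[m,2],90) if m.sum() else np.nan)
    z=np.array(z);print(n,z.round(),np.degrees(np.arctan(-np.diff(z)/50)))
    for th in("tub_center","pill_bottle_center","dose_cup_center"):
        q=masks_of(n,th)
        if q: print(th,np.round(np.median(cloud(n,d,q[0]["pixels"]),0)))
o=get_obs();Rc=R.from_rotvec(o["orientation"]).as_matrix();print(o["t"],o["width"],"F tool",Rc.T@o["ft_force"],o["ee_pos"],o["qvel"].round(3) if hasattr(o["qvel"],'round') else o["qvel"],Rc.round(3).tolist())
E
```

```text
t: 8.57
ee_pos: [517.7, 177.6, 173.9]
orientation: [2.792, 0.65, -0.883]
ft_force: [0.3, -13.3, -0.5]
width: 21.2
scene [273. 238. 207. 173. 139.] [34.52460371 31.51890822 34.86831529 34.07448979]
tub_center [630.  -2.  58.]
pill_bottle_center [728.  73.  54.]
dose_cup_center [628. 331.  22.]
top [272. 238. 208. 173. 139.] [34.30880368 31.41068129 34.73475677 34.37351854]
tub_center [615.  -5.  58.]
pill_bottle_center [707.  71.  75.]
9.075 21.700610344733153 F tool [-4.72093872 12.35473624  3.42146101] [517.72326918 177.59085227 173.90029179] [ 0.    -0.     0.    -0.    -0.001  0.001] [[0.734, 0.443, -0.515], [0.36, -0.897, -0.258], [-0.576, 0.005, -0.818]]
```

View pics/s5.png

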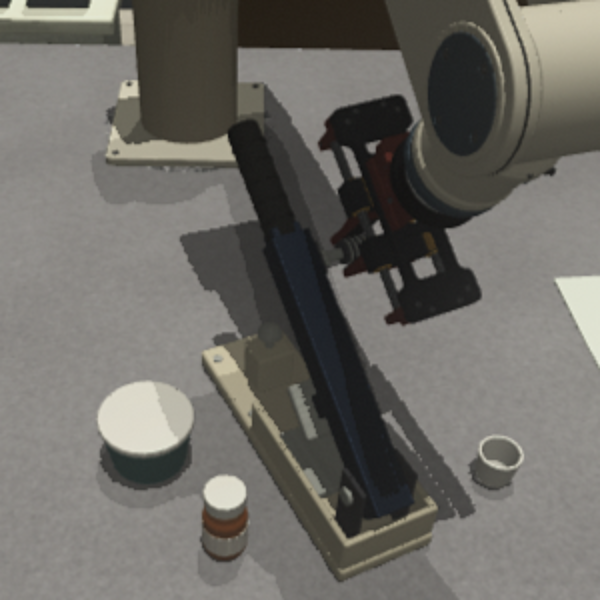

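The lever is up about 34°, with the stud exposed and the knob held. The bystanders haven't moved and the arm is at rest, so I'm handing in.

```bash
python3 -c "
from workcell import ctrl; print(ctrl.close_job())"
```

```text
the job is handed in; nothing more can be done
None
```

I drew the knob out, lifted the lever off its stud to about 34°, and handed the job in at t ≈ 9 s with the gripper still holding the knob. The hand-in gives no verdict.

- **Bolt:** the tool moved the knob out about 9 mm, and the measured pull of about 11 N fits the spring at that draw. I then commanded 1.5 mm more before lifting.
- **Lever:** both cameras' depth readings put it at about 34°, inside the 25–45° window.
- **Hold:** the jaw opening is about 21.5 mm on the 22 mm knob, with about 13 N at the wrist. Joint speeds were about zero.
- **Bystanders:** the tub, pill bottle and dosing cup read within about 2 mm of their starting positions. The top camera did not report the cup in the last check; the scene camera did.
- **Failed or disagreed:** my first three move calls were refused because their rows left out some of the keys, and nothing moved. After the bolt was drawn, the knob detector gave poor results because the fingers hid the knob. I relied on tool travel and force for that step instead.

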